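# Crack open the airtight paper box and hold it ajar

## Task

The airtight paper box on the cutting mat has to be aired: swing its front clamp lever fully open, away from the lid, then take the lid by its upright handle, pull it free of the sticky gasket and raise it only slightly, until its front edge stands about 4 cm above the box. Do not let the lid fly wide open when the seal gives, and leave everything else on the table where it is. Finish while still holding the lid ajar by its handle: do not let go.

Things in the scene. Friction and masses are not known exactly. Their poses are not given: they have to be found in the camera images.
- dry_box: Fixed white box with grey lid, 170 (x) x 180 (y) x 100 mm high, left or right on the table, turned up to 17 degrees. Origin: centre of its underside on the table. Its x axis points from the front (lever side, towards the robot) to the rear (lid hinge), z up. A black lever block, 34 mm wide and 66 mm high at its top, stands out 34 mm from the middle of its front.
- lever (a joint): Clamp lever angle (rad): 0 = shut, 1.4 = fully open (stop); starts at 0 to 0.08. Opening swings its top to the front (box -x) and down, about an axis parallel to box y. Friction hinge, 0.15 N m (about 2 N at the paddle): it stays where it is left. Shut, its nose bar lies over the lid's front tab and bars the lid; it is clear of the tab beyond about 0.6.
- lever_grip (a point): Grip point in the outer half of the steel lever's end paddle, on its midline; moves with the lever. Paddle: 20 mm wide (box y), 8 mm thick, 50 mm long, reaching about 11 mm past this point. Shut, the point lies at box (-78.5, 0, 153) mm: 85 mm above and 21.5 mm behind (box +x of) the lever hinge. Below the paddle two side arms, 52 mm over all, run down to the hinge.
- lever_hinge (a point): Point on the lever's hinge axis, at box (-100, 0, 68) mm; the axis is parallel to the box's y axis.
- lid (a joint): Lid angle (rad): 0 = shut (start), 0.6 = stop. Opening raises the front edge; hinge parallel to box y at the rear edge. Gasket: the pull needed at the handle peaks at 15 to 20 N at 0.03 to 0.05 rad (about 5 mm up at the handle), then drops to 4 to 9 N (lid weight, rub) beyond 0.12 rad. Let go, the lid falls shut. The front edge, 170 mm from the hinge, is 40 mm up at 0.24 rad.
- lid_grip (a point): Grip point in the black upright blade handle fixed on the lid: blade 40 mm long (box x), 10 mm thick (box y), 36 mm high, its foot on the lid's top face. The point is on its middle, 26 mm above its foot and 10 mm below its top; lid shut: box (-30, 0, 136.5) mm. It tilts with the lid. It is pinched across its thickness and can pivot between the fingers.
- lid_hinge (a point): Point on the lid's hinge axis, at box (85, 0, 100.5) mm, 115 mm behind the handle's middle.
- card_tray: Bystander: fixed wooden tray of coloured card dividers, 170 x 180 mm, 80 mm high, standing on the other side of the table from the box. Origin under its centre.
- tape_roll: Bystander: paper tape roll lying flat, 64 mm across, 22 mm high, in front of the box, left of its lever. Origin: centre of its underside.
- glue_jar: Bystander: amber glue jar, 52 mm across, 70 mm high, in front of the card tray. Origin: centre of its underside.
- craft_knife: Bystander: metal craft knife 140 mm long, 11 mm thick, lying near the middle of the table. Origin: underside, mid-length.
- pencil_cup: Bystander: white ceramic cup, 72 mm across, 95 mm high, at the side of the mat. Origin: centre of its underside.
- paper_weight: Bystander: brass weight 56 mm across, 30 mm high, at the side of the mat. Origin: centre of its underside.

How it is judged:
By the outcome, as a careful person would: the job done as asked, in the order asked, and still so for the second after the job is handed in, while the arm keeps its last pose, push and grip.
It also fails if it takes over 45 s, if anything falls off the work surface, if the arm or the gripper's body presses on something with over 40 N, if the wrist force passes 120 N, or if a joint passes its speed limit or range.

## Robot

A 7-joint arm with a two-finger parallel gripper is mounted at the origin on the work surface. World frame = base frame: x ahead of the robot, y to its left, z up, the work surface at z = 0. Lengths are in m, angles in rad, forces in N, time in s.
With the tool pointing down it reaches from about 0.4 to 0.925 m from the base axis. Payload 4.1 kg.
Tool frame: the origin (TCP) lies on the centre line of the jaws, within the pads' length; the fingertips stand 22 mm ahead of it and the grasp point (between the pads) lies 3 mm ahead of it; z points along the fingers, y is the line along which they close (so a half turn about z gives the same grasp; the last joint's range is limited). The gripper opens to 85 mm and grips with 20 to 120 N. Pads are 22 mm wide; open, the fingers measure 114 mm over their backs; the gripper's body (76 mm by 85 mm) begins 54 mm behind the grasp point. The pads swing forward as they close: fully open they stand 13 mm farther back than shut.
Start: joints at [-1.368, 0.398, 0.045, 1.537, -0.019, 1.207, -0.051], TCP at [0.193, 0.621, 0.253] pointing down, gripper open.
Joint ranges: [-2.82, 2.82], [-0.49, 2.23], [-1.37, 1.46], [0, 2.46], [-1.36, 4.5], [0.23, 2], [-2.94, 2.94]. Speed limits (rad/s): [2.57, 2.57, 3.14, 3.14, 3.14, 3.14, 3.14].

## Interface

Orientations are given as a 3x3 rotation matrix whose columns are the frame's x, y, z axes.
In Python, from plant import env, imaging gives the robot as it stands.
- The arm moves only by the tool send_rows, never from a script. Its arguments are lists of equal length, an entry for each row: "travel": the shift along the world's x, y, z in mm, a list of three; "twist": the turn about the world's z in rad. A call has 1 to 5 rows; each row shifts and turns the commanded pose from where the row before left it; what a row does not reach is not made up. A row lasts 1/8 s, in which the tool goes at most 62.5 mm and 10.7 degrees, less where a joint would pass 70% of its speed; a pose out of reach is approached as far as the arm can. A call is refused whole if a number of a shift passes 62.5 or a number of a turn 0.188, either way. A call with a gripper value outside its range is refused whole. "hand" is the finger opening in mm, from 0 to 85.4, set as the call begins (left out, the last holds). The fingers move at their own pace and stop on an object; the grip force is fixed at half the most. Time passes only in rows, so rows that do not move let the fingers close. It gives the time, the measured TCP pose, the force, the opening and the grip force at its end, in the units of the state.
- env.get_state(): the state, without advancing time (a new reading comes with each control period).
- imaging.capture(name): name is "side" or "top"; returns a dict with "image" (480x640x3 uint8, red, green, blue), "fx", "fy", "cx", "cy" (pixels), "k1" (the pictures are not rectified: a ray, as slopes to the right and down, at radius r is drawn at 1 + k1 r^2 times it, then the intrinsics apply), "xyz" and "rotation" of the camera in the world. Camera axes: x right, y down, z forward; pixel columns grow to the right and rows downward; lengths in m; the calibration is good to about 2 mm. A picture is of the moment at which its call begins. There is no depth.
- env.close_job(): hands the job in; it is judged then, once.
The state is a dict: "t": time; "q": joint angles; "qvel": joint speeds; "tau": joint torques, N m; "tcp_pos": TCP position; "orientation": TCP orientation; "ft_force": force on the tool from outside, world axes, zero at the start; "torque": the same for the moment, N m; "opening": opening from 0.0 (shut) to 1.0 (fully open); "grip_force": force on a finger pad.
Only numpy, scipy, OpenCV 4.12 (cv2) and the standard library are available. Lean on these libraries where they do the work, as an engineer would, in place of code of your own. Each camera call takes 0.05 s, during which the arm holds its last target. There are 200 camera calls.

## Working session

There is one attempt and no reset: what is moved stays moved. The work goes in short steps, Python scripts to look and compute and a tool call to move; the robot and the scene stay as the last step left them, time stands still between calls to the robot, and variables do not carry over. Pictures are saved under pics/ and viewed, at most 10 in all, crops included, and the job is handed in when it is done.

Besides the shell and the picture viewer there is one more tool, called after "Call:" as name(argument=value, ...), one argument or row to a line, values as JSON. send_rows: Moves the arm, as the interface text tells. Its arguments: {"type":"object","properties":{"travel":{"type":"array","items":{"type":"array","items":{"type":"number"}}},"twist":{"type":"array","items":{"type":"number"}},"hand":{"type":"number"}},"required":["travel","twist"]}

```bash
mkdir -p pics; ls; python3 - <<'E'
from plant import env, imaging
import cv2
s=env.get_state(); print({k:(v if not hasattr(v,'tolist') else v.tolist()) for k,v in s.items()})
for n in("top","side"):
    c=imaging.capture(n); cv2.imwrite(f"pics/{n}0.png",c["image"][:,:,::-1]); print(n,{k:v for k,v in c.items() if k!="image"})
E
```

```text
pics
{'t': 0.0, 'q': [-1.3679890449627357, 0.39924350461503366, 0.045050659153451675, 1.5378994145466556, -0.018730042120890748, 1.2068838766716012, -0.05066918893707234], 'qvel': [-0.0010870816866800144, 0.0004879584329853342, 6.504640993552636e-05, -0.0008940707776035532, -0.001914791226219498, -0.0007050069113672388, 0.0007278842648784213], 'tau': [8.228344768212992e-05, -47.5129508972168, 1.36517733335495, -25.421630144119263, 0.011649094813037664, 0.009695368353277445, -1.2679889778155484e-05], 'tcp_pos': [0.19301087722851046, 0.6200573428147956, 0.25222182655226255], 'orientation': [[-0.954835449345916, 0.2971347023701696, -0.0004830318555581727], [0.29713507109677284, 0.9548334590471702, -0.001953204631254104], [-0.00011914989930315119, -0.0020085147264912884, -0.9999979758338988]], 'ft_force': [0.094252271873644, -0.1853271249688135, 0.13300855214907192], 'torque': [-0.0016439152224792726, 0.013390918938808142, 0.01189325536959986], 'grip_force': 0.0, 'opening': 0.9972876960368593}
top {'fx': 589.9602241439328, 'fy': 589.9602241439328, 'cx': 317.5217911432185, 'cy': 242.916640834393, 'k1': -0.03459884048980092, 'xyz': array([0.36647687, 0.00950998, 1.36943128]), 'rotation': array([[ 0.02376186, -0.98665273,  0.1610955 ],
       [-0.99966662, -0.02507817, -0.00614234],
       [ 0.01010034, -0.16089584, -0.98691971]])}
side {'fx': 606.3291574289665, 'fy': 606.3291574289665, 'cx': 316.6097269596075, 'cy': 231.02461431284402, 'k1': -0.04191759183853374, 'xyz': array([-0.07300805, -0.69171651,  1.17512298]), 'rotation': array([[ 0.71251502, -0.52400114,  0.46663172],
       [-0.70165308, -0.529924  ,  0.47630191],
       [-0.0023034 , -0.66678585, -0.74524582]])}
```

View pics/top0.png

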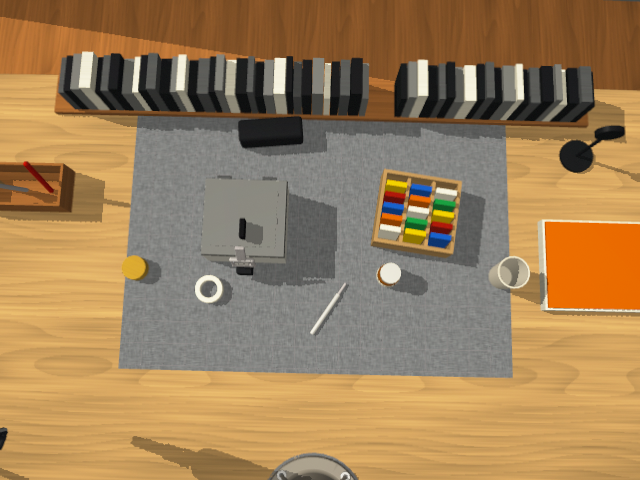

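View pics/side0.png

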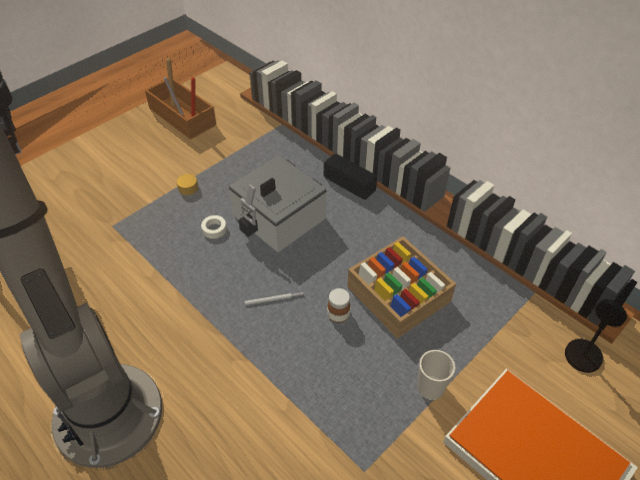

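The top view shows the grey lid with corners at about (203,178), (288,178), (287,258) and (202,253), the handle at (242,228) and the lever paddle near (241,255). The side view shows the handle at (267,187) and the lever near (250,205). I'll crop both for precise points.

```bash
python3 - <<'E'
import cv2,numpy as np
a=cv2.imread("pics/top0.png")[165:285,190:310]; b=cv2.imread("pics/side0.png")[145:255,220:335]
cv2.imwrite("pics/c0.png",np.hstack([cv2.resize(a,(400,400),interpolation=2),cv2.resize(b[:,:110],(400,400),interpolation=2)]))
a=a
E
```

```text
(no output)
```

View pics/c0.png

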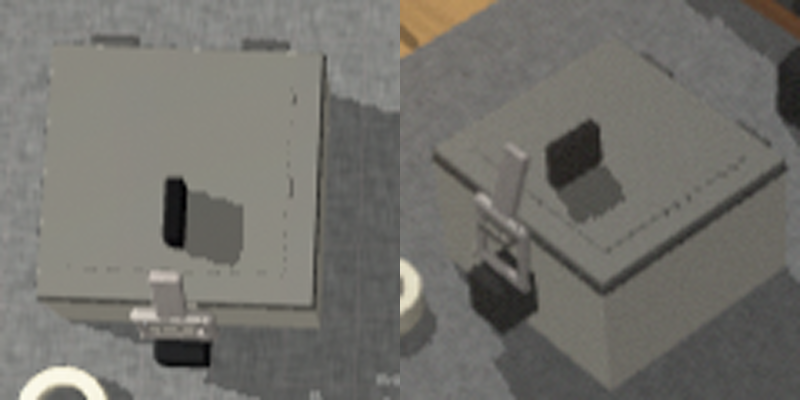

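```bash
cat > h.py <<'E'
import numpy as np, cv2
from plant import env, imaging
def proj(c,P):
    R=np.array(c["rotation"]); p=(np.atleast_2d(P)-c["xyz"])@R
    s=p[:,:2]/p[:,2:]; r2=(s**2).sum(1,keepdims=True); s=s*(1+c["k1"]*r2)
    return s*[c["fx"],c["fy"]]+[c["cx"],c["cy"]]
def b2w(x,y,yaw,P):
    P=np.atleast_2d(P)/1000.; C,S=np.cos(yaw),np.sin(yaw)
    return np.c_[x+C*P[:,0]-S*P[:,1], y+S*P[:,0]+C*P[:,1], P[:,2]]
def lev(a,v=(21.5,85)):  # opening swings top to -x
    t=np.arctan2(v[0],v[1])-a; r=np.hypot(*v); return [-100+r*np.sin(t),0,68+r*np.cos(t)]
E
python3 - <<'E'
from h import *
from scipy.optimize import least_squares
T=imaging.capture("top");S=imaging.capture("side")
t=lambda p:np.array(p)/3.3333+[190,165]; s=lambda p:(np.array(p)-[400,0])/3.63636+[220,145]
def pts(f,w):  # lid top corners RL RR FR FL, y left=+
    return [[85,w,110.5],[85,-w,110.5],[-f,-w,110.5],[-f,w,110.5]]
mt=t([[53,45],[325,55],[313,304],[38,297],[175,212]]); ms=s([[610,45],[785,165],[605,285],[435,152],[612,390],[576,153]])
def res(v):
    x,y,w,f,hw,cx,cy,dx,dy=v
    a=proj(T,b2w(x,y,w,pts(f,hw)+[[-30,0,140]]))+[cx,cy]-mt
    b=proj(S,b2w(x,y,w,pts(f,hw)+[[-85,-90,0],[-30,0,130]]))+[dx,dy]-ms
    return np.r_[a.ravel(),b.ravel(),(np.array([f,hw])-[86,91])/2,np.array([cx,cy,dx,dy])/1.]
r=least_squares(res,[.55,.12,0,86,91,0,0,0,0]); print(r.x.round(4)); print(res(r.x).round(1))
x,y,w=r.x[:3]
for a in(0,.04,.08):
    v=(21.5,85); k=1+11/np.hypot(*v)
    tip=lev(a,(v[0]*k,v[1]*k))
    print(a,proj(T,b2w(x,y,w,[lev(a),tip])).round(1),proj(S,b2w(x,y,w,[lev(a),tip])).round(1))
print("meas tip",t([167,273]),s([515,147]))
for n,p in dict(lid=[-30,0,136.5],lev=lev(.04),lhinge=[-100,0,68],open=lev(1.4),lidh=[85,0,100.5]).items(): print(n,b2w(x,y,w,p).round(4))
E
```

```text
[ 6.25000e-01  1.61900e-01 -5.00000e-03  8.36425e+01  8.95303e+01
  1.46800e-01  3.83000e-01  8.97000e-02 -3.83000e-02]
[ 0.  -0.1 -0.3 -0.7  0.4  0.5 -0.2  0.1 -0.1 -0.2  1.  -1.8  0.5 -1.2
 -0.2  0.5 -0.6 -0.3 -0.1  1.7 -0.6  1.2 -1.2 -0.7  0.1  0.4  0.1 -0. ]
0 [[240.4 249.8]
 [239.8 247.7]] [[252.  191.3]
 [252.5 187.5]]
0.04 [[240.2 251.3]
 [239.7 249.5]] [[250.9 191.7]
 [251.2 188. ]]
0.08 [[240.1 252.9]
 [239.5 251.3]] [[249.7 192.2]
 [250.  188.6]]
meas tip [240.10050101 246.90081901] [251.62503163 185.42504043]
lid [[0.595  0.1621 0.1365]]
lev [[0.5431 0.1623 0.1538]]
lhinge [[0.525  0.1624 0.068 ]]
open [[0.4449 0.1628 0.1036]]
lidh [[0.71   0.1615 0.1005]]
```

Call:
send_rows(
  travel=[
    [35, -46, 0],
    [35, -46, 0],
    [35, -46, 0],
    [35, -46, 0],
    [35, -46, 0],
  ],
  twist=[0.03, 0.03, 0.03, 0.03, 0.03],
)

```text
t: 0.82
tcp_pos: [0.3691, 0.3889, 0.2534]
orientation: [[-0.989, 0.15, 0.0], [0.15, 0.989, 0.0], [-0.0, 0.0, -1.0]]
ft_force: [1.4, -0.4, 0.4]
opening: 1.001
grip_force: 0.0
```

Call:
send_rows(
  travel=[
    [35, -46, 0],
    [35, -46, 0],
    [35, -46, 0],
    [35, -46, 0],
    [38, -45, 0],
  ],
  twist=[0.03, 0.03, 0.03, 0.03, 0.027],
)

```text
t: 1.45
tcp_pos: [0.5469, 0.1602, 0.2534]
orientation: [[-1.0, 0.003, 0.0], [0.003, 1.0, 0.001], [-0.0, 0.001, -1.0]]
ft_force: [0.4, 1.5, -0.7]
opening: 1.003
grip_force: 0.0
```

Call:
send_rows(
  travel=[
    [0, 0, 0],
    [0, 0, 0],
  ],
  twist=[0, 0],
)

```text
t: 1.7
tcp_pos: [0.5458, 0.1621, 0.253]
orientation: [[-1.0, 0.005, -0.001], [0.005, 1.0, 0.001], [0.001, 0.001, -1.0]]
ft_force: [-0.5, 0.6, -0.4]
opening: 1.003
grip_force: 0.0
```

Call:
send_rows(
  travel=[
    [0, 0, -40],
    [0, 0, -40],
    [0, 0, -15],
    [0, 0, 0],
  ],
  twist=[0, 0, 0, 0],
)

```text
t: 2.2
tcp_pos: [0.5453, 0.1627, 0.1579]
orientation: [[-1.0, 0.003, -0.002], [0.003, 1.0, -0.0], [0.002, -0.0, -1.0]]
ft_force: [1.3, 0.3, -0.1]
opening: 1.002
grip_force: 0.0
```

```bash
python3 - <<'E'
from h import *
a=imaging.capture("top")["image"][200:290,190:290,::-1]; b=imaging.capture("side")["image"][145:235,210:310,::-1]
cv2.imwrite("pics/c1.png",np.hstack([cv2.resize(i,(400,360),interpolation=2) for i in(a,b)]))
E
```

```text
(no output)
```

View pics/c1.png

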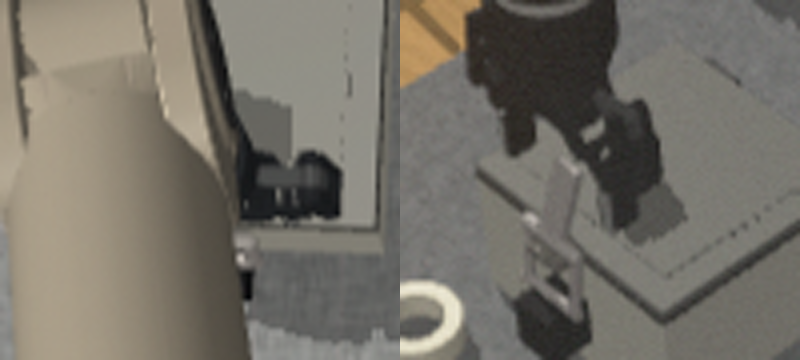

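The side view shows the paddle (562,180 in the crop) between the two fingers (518,145 and 625,215), so I'm closing.

Call:
send_rows(
  travel=[
    [0, 0, 0],
    [0, 0, 0],
    [0, 0, 0],
    [0, 0, 0],
    [0, 0, 0],
  ],
  twist=[0, 0, 0, 0, 0],
  hand=0,
)

```text
t: 2.92
tcp_pos: [0.5465, 0.1651, 0.1592]
orientation: [[-1.0, 0.003, 0.002], [0.003, 1.0, 0.005], [-0.002, 0.005, -1.0]]
ft_force: [0.0, 5.5, 2.0]
opening: 0.215
grip_force: 58.9
```

Call:
send_rows(
  travel=[
    [0, 0, 0],
    [0, 0, 0],
    [0, 0, 0],
  ],
  twist=[0, 0, 0],
)

```text
t: 3.3
tcp_pos: [0.5465, 0.1651, 0.1592]
orientation: [[-1.0, 0.003, 0.002], [0.003, 1.0, 0.005], [-0.002, 0.005, -1.0]]
ft_force: [-0.2, 5.5, 2.9]
opening: 0.218
grip_force: 58.9
```

```bash
python3 - <<'E'
import numpy as np
# arc increments for grasp at (x,z)=(0.5455,0.155), hinge (0.525,0.068)
v=np.array([20.5,87]);r=np.hypot(*v);t0=np.arctan2(*v)
p=None
for a in np.arange(0,1.53,.1):
    q=r*np.array([np.sin(t0-a),np.cos(t0-a)])
    if p is not None: print(round(a,2),(q-p).round(1),q.round(1))
    p=q
E
```

```text
0.1 [-8.8  1.6] [11.7 88.6]
0.2 [-8.9  0.7] [ 2.8 89.3]
0.3 [-8.9 -0.2] [-6.1 89.2]
0.4 [-8.9 -1.1] [-15.   88.1]
0.5 [-8.7 -1.9] [-23.7  86.2]
0.6 [-8.5 -2.8] [-32.2  83.4]
0.7 [-8.2 -3.6] [-40.4  79.7]
0.8 [-7.8 -4.4] [-48.1  75.3]
0.9 [-7.3 -5.2] [-55.4  70.1]
1.0 [-6.7 -5.9] [-62.1  64.3]
1.1 [-6.1 -6.5] [-68.2  57.7]
1.2 [-5.4 -7.1] [-73.7  50.6]
1.3 [-4.7 -7.6] [-78.3  43. ]
1.4 [-3.9 -8. ] [-82.2  35. ]
1.5 [-3.1 -8.4] [-85.3  26.6]
```

Call:
send_rows(
  travel=[
    [-9, 3, 1.5],
    [-9, 0, 0.5],
    [-9, 0, 0],
    [-9, 0, -1],
    [-9, 0, -2],
  ],
  twist=[0, 0, 0, 0, 0],
)

```text
t: 3.92
tcp_pos: [0.5062, 0.1656, 0.1597]
orientation: [[-1.0, 0.005, 0.012], [0.005, 1.0, 0.003], [-0.012, 0.003, -1.0]]
ft_force: [7.8, 0.7, 3.0]
opening: 0.217
grip_force: 60.7
```

Call:
send_rows(
  travel=[
    [-8.5, 0, -3],
    [-8, 0, -3.5],
    [-8, 0, -4.5],
    [-7, 0, -5],
    [-7, 0, -6],
  ],
  twist=[0, 0, 0, 0, 0],
)

```text
t: 4.55
tcp_pos: [0.4664, 0.1661, 0.1383]
orientation: [[-1.0, 0.005, 0.009], [0.005, 1.0, 0.004], [-0.009, 0.004, -1.0]]
ft_force: [2.3, 1.5, 7.7]
opening: 0.219
grip_force: 62.7
```

Call:
send_rows(
  travel=[
    [-6, 0, -6.5],
    [-5.5, 0, -7],
    [-4.5, 0, -7.5],
    [-4, 0, -8],
    [-3, 0, -8],
  ],
  twist=[0, 0, 0, 0, 0],
)

```text
t: 5.18
tcp_pos: [0.4422, 0.1663, 0.1001]
orientation: [[-1.0, 0.004, 0.006], [0.004, 1.0, 0.004], [-0.006, 0.004, -1.0]]
ft_force: [-1.7, 1.7, 8.8]
opening: 0.22
grip_force: 71.2
```

Call:
send_rows(
  travel=[
    [0, 0, -3],
    [0, 0, 0],
  ],
  twist=[0, 0],
)

```text
t: 5.42
tcp_pos: [0.4415, 0.1664, 0.0978]
orientation: [[-1.0, 0.004, 0.003], [0.004, 1.0, 0.003], [-0.003, 0.003, -1.0]]
ft_force: [-4.3, 1.5, 14.8]
opening: 0.22
grip_force: 72.3
```

Call:
send_rows(
  travel=[
    [0, 0, -3],
    [0, 0, 0],
  ],
  twist=[0, 0],
)

```text
t: 5.68
tcp_pos: [0.4418, 0.1666, 0.0967]
orientation: [[-1.0, 0.004, 0.003], [0.004, 1.0, 0.004], [-0.003, 0.004, -1.0]]
ft_force: [-9.4, -0.8, 32.6]
opening: 0.219
grip_force: 75.4
```

Call:
send_rows(
  travel=[
    [0, 0, 4],
    [0, 0, 0],
  ],
  twist=[0, 0],
)

```text
t: 5.92
tcp_pos: [0.442, 0.1664, 0.0977]
orientation: [[-1.0, 0.004, 0.006], [0.004, 1.0, 0.003], [-0.005, 0.003, -1.0]]
ft_force: [3.0, 2.8, 2.9]
opening: 0.213
grip_force: 72.8
```

Call:
send_rows(
  travel=[
    [0, 0, 0],
    [0, 0, 0],
    [0, 0, 0],
    [0, 0, 0],
    [0, 0, 0],
  ],
  twist=[0, 0, 0, 0, 0],
  hand=85,
)

```text
t: 6.55
tcp_pos: [0.4395, 0.1645, 0.0962]
orientation: [[-1.0, 0.005, -0.0], [0.005, 1.0, -0.0], [0.0, -0.0, -1.0]]
ft_force: [0.7, -0.4, 0.7]
opening: 0.994
grip_force: 0.0
```

Call:
send_rows(
  travel=[
    [0, 0, 40],
    [0, 0, 50],
    [0, 0, 50],
    [0, 0, 0],
  ],
  twist=[0, 0, 0, 0],
)

```text
t: 7.05
tcp_pos: [0.4422, 0.1657, 0.2404]
orientation: [[-1.0, 0.005, 0.008], [0.005, 1.0, 0.005], [-0.008, 0.005, -1.0]]
ft_force: [0.4, -0.5, 0.9]
opening: 0.998
grip_force: 0.0
```

```bash
python3 - <<'E'
from h import *
a=imaging.capture("top")["image"][160:300,180:320,::-1]; b=imaging.capture("side")["image"][145:255,210:320,::-1]
cv2.imwrite("pics/c2.png",np.hstack([cv2.resize(i,(400,400),interpolation=2) for i in(a,b)]))
E
```

```text
(no output)
```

View pics/c2.png

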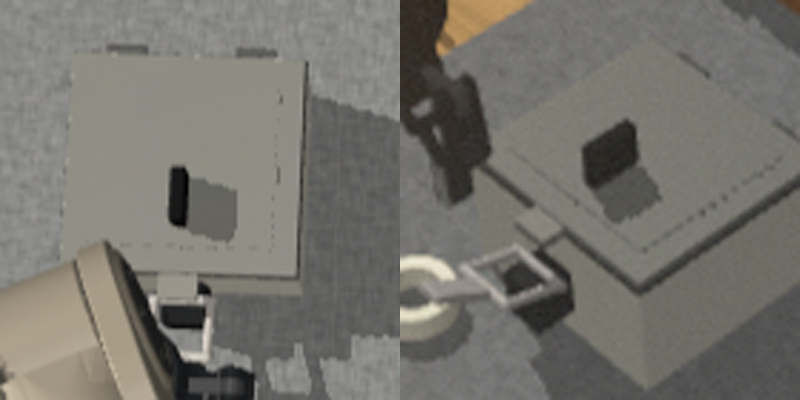

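The side crop shows the lever swung fully forward, with its frame at (510,275) and paddle at (445,290). The tab at (540,222) is free and the handle is at (610,150). Next I move over the handle.

Call:
send_rows(
  travel=[
    [50, 0, 0],
    [55, 0, 0],
    [50, 0, 0],
    [0, 0, 0],
  ],
  twist=[0, 0, 0, 0],
)

```text
t: 7.65
tcp_pos: [0.5964, 0.1634, 0.2332]
orientation: [[-1.0, 0.007, -0.003], [0.007, 1.0, -0.003], [0.003, -0.003, -1.0]]
ft_force: [-0.8, -0.3, 0.3]
opening: 0.996
grip_force: 0.0
```

Call:
send_rows(
  travel=[
    [0, 0, -45],
    [0, 0, -35],
    [0, 0, -15],
    [0, 0, 0],
  ],
  twist=[0, 0, 0, 0],
)

```text
t: 8.15
tcp_pos: [0.5933, 0.1645, 0.1402]
orientation: [[-1.0, 0.005, -0.003], [0.005, 1.0, -0.001], [0.003, -0.001, -1.0]]
ft_force: [0.1, 0.5, -0.4]
opening: 0.991
grip_force: 0.0
```

Call:
send_rows(
  travel=[
    [0, 0, 0],
    [0, 0, 0],
    [0, 0, 0],
    [0, 0, 0],
    [0, 0, 0],
  ],
  twist=[0, 0, 0, 0, 0],
  hand=0,
)

```text
t: 8.78
tcp_pos: [0.5949, 0.1649, 0.1419]
orientation: [[-1.0, 0.005, 0.001], [0.005, 1.0, 0.001], [-0.001, 0.001, -1.0]]
ft_force: [-0.9, 0.3, 3.6]
opening: 0.098
grip_force: 59.9
```

Call:
send_rows(
  travel=[
    [0, 0, 0],
    [0, 0, 0],
    [0, 0, 0],
  ],
  twist=[0, 0, 0],
)

```text
t: 9.15
tcp_pos: [0.5949, 0.1649, 0.1419]
orientation: [[-1.0, 0.005, 0.0], [0.005, 1.0, 0.001], [-0.0, 0.001, -1.0]]
ft_force: [-2.0, 0.9, 5.7]
opening: 0.105
grip_force: 60.2
```

Call:
send_rows(
  travel=[
    [0.3, 0, 1],
    [0.3, 0, 1],
    [0.3, 0, 1],
    [0.3, 0, 1],
  ],
  twist=[0, 0, 0, 0],
)

```text
t: 9.65
tcp_pos: [0.5952, 0.1649, 0.1431]
orientation: [[-1.0, 0.005, -0.002], [0.005, 1.0, -0.0], [0.002, -0.0, -1.0]]
ft_force: [6.7, 3.3, -16.0]
opening: 0.107
grip_force: 58.2
```

Call:
send_rows(
  travel=[
    [0.3, 0, 1],
    [0.3, 0, 1],
    [0.3, 0, 1],
    [0.3, 0, 1],
  ],
  twist=[0, 0, 0, 0],
)

```text
t: 10.15
tcp_pos: [0.596, 0.1649, 0.1458]
orientation: [[-1.0, 0.004, -0.003], [0.004, 1.0, -0.001], [0.003, -0.001, -1.0]]
ft_force: [7.2, 3.2, -20.8]
opening: 0.104
grip_force: 58.1
```

Call:
send_rows(
  travel=[
    [0.3, 0, 1],
    [0.3, 0, 1],
    [0.3, 0, 1],
    [0.3, 0, 1],
  ],
  twist=[0, 0, 0, 0],
)

```text
t: 10.65
tcp_pos: [0.5974, 0.165, 0.15]
orientation: [[-1.0, 0.004, -0.002], [0.004, 1.0, -0.001], [0.002, -0.001, -1.0]]
ft_force: [6.7, 2.6, -17.2]
opening: 0.104
grip_force: 58.2
```

Call:
send_rows(
  travel=[
    [0.5, 0, 1],
    [0.5, 0, 1],
    [0.5, 0, 1],
    [0.5, 0, 1],
    [0.5, 0, 1],
  ],
  twist=[0, 0, 0, 0, 0],
)

```text
t: 11.28
tcp_pos: [0.5998, 0.1649, 0.1561]
orientation: [[-1.0, 0.005, -0.003], [0.005, 1.0, -0.001], [0.003, -0.001, -1.0]]
ft_force: [3.9, 2.2, -13.1]
opening: 0.107
grip_force: 58.4
```

Call:
send_rows(
  travel=[
    [0.6, 0, 1.2],
    [0.6, 0, 1.2],
    [0.6, 0, 1.2],
    [0.6, 0, 1.2],
    [0, 0, 0],
  ],
  twist=[0, 0, 0, 0, 0],
)

```text
t: 11.9
tcp_pos: [0.6028, 0.1649, 0.1626]
orientation: [[-1.0, 0.005, -0.001], [0.005, 1.0, 0.0], [0.001, 0.0, -1.0]]
ft_force: [3.8, 2.6, -11.0]
opening: 0.104
grip_force: 58.5
```

Call:
send_rows(
  travel=[
    [0.8, 0, 1.2],
    [0.8, 0, 1.2],
    [0.8, 0, 1.2],
    [0.8, 0, 1.2],
    [0.3, 0, 0.6],
  ],
  twist=[0, 0, 0, 0, 0],
)

```text
t: 12.52
tcp_pos: [0.6063, 0.1648, 0.1687]
orientation: [[-1.0, 0.005, -0.001], [0.005, 1.0, 0.0], [0.001, 0.0, -1.0]]
ft_force: [0.3, 3.9, -10.9]
opening: 0.107
grip_force: 58.4
```

Call:
send_rows(
  travel=[
    [0, 0, 0],
    [0, 0, 0],
  ],
  twist=[0, 0],
)

```text
t: 12.78
tcp_pos: [0.6062, 0.1649, 0.1686]
orientation: [[-1.0, 0.005, -0.001], [0.005, 1.0, 0.0], [0.001, 0.0, -1.0]]
ft_force: [-1.6, 3.4, -7.8]
opening: 0.108
grip_force: 58.5
```

```bash
python3 - <<'E'
from h import *
S=imaging.capture("side");b=S["image"][135:245,215:325,::-1]
cv2.imwrite("pics/c3.png",cv2.resize(b,(600,600),interpolation=2))
for a in(0,.2,.24,.28):
    c,s=np.cos(a),np.sin(a)
    P=[[85-168.6*c+10*s,y,100.5+168.6*s+10*c] for y in(-89.5,89.5)]
    print(a,((proj(S,b2w(.625,.164,-.005,P))-[215,135])*600/110).round(0).tolist())
E
```

```text
0 [[330.0, 482.0], [73.0, 279.0]]
0.2 [[335.0, 424.0], [74.0, 221.0]]
0.24 [[338.0, 411.0], [76.0, 208.0]]
0.28 [[341.0, 398.0], [78.0, 196.0]]
```

View pics/c3.png

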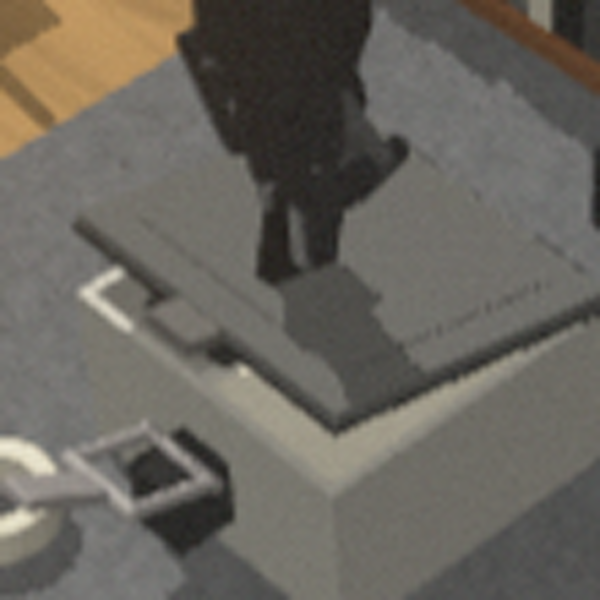

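The front corners sit at (337,415) and (75,217), which puts the lid at about 0.23 rad, with its front edge roughly 4 cm up. The lever is still open and the grip is firm, so I'm handing in.

```bash
python3 -c "
from plant import env
print(env.close_job())"
```

```text
the job is handed in; nothing more can be done
None
```

The job is handed in, with no verdict returned: the clamp lever is fully open at its stop, and the lid is still held by its handle at about 0.23 rad, front edge roughly 4 cm above the box.

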